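# Shut a battery module's coolant valve with the splined key

## Robot

A 6-joint arm with a two-finger parallel gripper is mounted at the origin on the work surface. World frame = base frame: x ahead of the robot, y to its left, z up, the work surface at z = 0. Lengths are in m, angles in rad, forces in N, time in s.
With the tool pointing down it reaches from about 0.275 to 0.975 m from the base axis. Payload 8.4 kg.
Tool frame: the origin (TCP) lies at the very end of the fingers, on their centre line; the grasp point (between the pads) lies 19 mm behind it; z points along the fingers, y is the direction in which the jaws open and shut (so a half turn about z gives the same grasp; the last joint's range is limited). The gripper opens to 92 mm and grips with 3 to 60 N. Pads are 20 mm wide; open, the fingers measure 128 mm over their backs; the gripper's body (75 mm by 189 mm) begins 69 mm behind the grasp point.
Start: joints at [-1.299, 0.353, 1.633, -0, 1.155, -0.002], TCP at [0.169, -0.602, 0.215] pointing down, gripper open.
Joint ranges: [-2.63, 2.63], [-0.92, 2.1], [0.06, 2.66], [-1.3, 4.44], [0, 2.69], [-3.02, 3.02]. Speed limits (rad/s): [2.22, 2.22, 2.79, 3.14, 3.14, 3.14].

## Interface

Orientations are given as a unit quaternion [x, y, z, w].
In Python, from rig import status, imaging, ticket gives the robot as it stands.
- The arm moves only by the tool play_rows, never from a script. Its argument "steps" is a list of rows, each a list of 3 entries, a list of its own where there are three numbers: the shift along the world's x, y, z in units of 30 mm (1.0 is 30 mm), then the turn, a rotation vector about the world's x, y, z in units of 5 degrees (1.0 is 5 degrees), then the opening, from -1 (shut) to 1 (fully open). A call has 1 to 5 rows; each row is the pose to reach, as a shift and turn from the pose measured when the call began; what a row does not reach only later rows make up. A row lasts 1/10 s, in which the tool goes at most 50 mm and 8.59 degrees, less where a joint would pass 70% of its speed; a pose out of reach is approached as far as the arm can. A call with a gripper value outside its range is refused whole. The fingers move at their own pace and stop on an object; "squeeze" is the grip in N (left out, the last holds). Time passes only in rows, so rows that repeat a pose let the fingers close. It gives the time, the measured TCP pose, the force and the opening at its end, in the units of the state.
- status.observe(): the state, without advancing time (a new reading comes with each control period).
- imaging.get_image(name): name is "scene" or "top" or "wrist"; returns the picture (480x640x3 uint8, red, green, blue); there is no depth.
- imaging.get_calibration(name): a dict with "intrinsics" (3x3 intrinsics, pixels), "position" and "orientation" of the camera in the world. Camera axes: x right, y down, z forward; pixel columns grow to the right and rows downward; lengths in m; the calibration is good to about 2 mm. The wrist camera is an equidistant fisheye: a pixel r from the principal point sees the ray r / f radians off the axis. A picture is of the moment at which its call begins: read the wrist's pose just before it. get_calibration takes no time and is no camera call; for the wrist camera it gives the pose at the moment of the call.
- ticket.hand_in(): hands the job in, once; it reports no verdict.
The state is a dict: "time_s": time; "qpos": joint angles; "dq": joint speeds; "joint_efforts": joint torques, N m; "ee_pos": TCP position; "tool_rot": TCP orientation; "wrist_force": force on the tool from outside, world axes, zero at the start; "ft_torque": the same for the moment, N m; "opening": opening from 0.0 (shut) to 1.0 (fully open).
Only numpy, scipy, OpenCV 4.12 (cv2) and the standard library are available. Lean on these libraries where they do the work, as an engineer would, in place of code of your own. Each camera call takes 0.05 s, during which the arm holds its last target. There are 200 camera calls.

## Task

Shut the coolant valve on the battery module: fit the slotted T-handled key over the valve's splined stub, turning it until its slots line up with the splines and it slides fully home against the collar, then turn it clockwise (looking down onto the stub) until the valve reaches its stop. Leave the key fully seated on the stub, let go of it, and do not disturb the plain key, the loose cell, the bottle or the screwdriver.

Things in the scene. Friction and masses are not known exactly. Their poses are not given: they have to be found in the camera images.
- key_mid (a point): Middle of the slotted T-key, on its axis, 55 mm above its foot. Key: 0.25 to 0.5 kg, 110 mm tall, upright on the bench at the start; its z runs from foot to handle. A disc of 58 mm (36 to 44 mm up) closes the sleeve's top, a 14 mm stem rises to the black handle bar: 90 mm long along the key's x, 16 mm thick along y, 90 to 110 mm up (bar centre 45 mm above this point).
- key_foot (a point): Centre of the key's open lower end; axes as key_mid. The dark steel sleeve (0 to 36 mm up) is 59 mm in diameter with a 30 mm bore; six open slots, 9 mm wide, 36 mm high, cut its wall, 60 degrees apart, two of them in line with the handle bar (at +x and -x).
- spline (a point): Centre of the upper face of the valve's collar (68 mm dia.), about 110 mm above the bench, where the key's foot rests when home. z is the stub's axis: up, leaning 30 degrees from vertical away from the cells, roughly to the robot. The frame turns with the stub. A pointer sticks out of the collar along its x. The key fits in any of six turns, 1.5 mm play; out of line it stops 18 mm short.
- stub_top (a point): Centre of the steel stub's top, 32 mm above spline along z, same axes. The core is 27 mm in diameter, tapering over the top 8 mm to 14 mm. Six splines stand round its lower part: 6 mm wide, out to 48 mm diameter, 18 mm high from the collar, at 0, 60, 120 ... degrees from x.
- valve (a joint): Turn of the stub about its axis, rad, clockwise positive as seen looking down onto the stub (so against +z). 0 is fully open (a stop), 1.25 is shut (a stop). It starts somewhere from 0 to 0.4, turns with friction of about 0.12 N m and stays where it is left.
- module: The fixed battery module with the valve in front; origin on the bench under the valve's foot, x pointing to the cells. The tray of cylindrical steel cells begins 75 mm behind the origin, is 340 mm wide, 260 mm deep and at most 107 mm high.
- plain_key: Bystander: another T-key with the same handle and height, but its lower end is a plain solid 40 mm cylinder without slots, which does not fit. Origin under its foot.
- cell_a: Bystander: loose steel battery cell, 46 mm wide, 95 mm tall, standing. Origin at its underside, at the centre.
- cleaner: Bystander: bottle, 60 mm wide, 150 mm tall, standing. Origin at its underside, at the centre.
- driver: Bystander: screwdriver, 190 mm long, lying along its x. Origin at its underside.
There are look-alikes about, which are no part of the job. What is shaped like the part that bears key_mid but orange, purple or yellow is not meant.

How it is judged:
On the way, in this order (a step that is already met when the one before it is completed fails the run):
1. the key's slots are meshed on the splines and the key is fully home on the collar (z of key_mid in the frame of spline between 0.05 and 0.059 m and distance between key_mid and spline below 0.06 m and angle between the z axis of key_mid and the z axis of spline, either way round below 0.12 rad), for 0.2 s.
2. the valve is turned clockwise to its shut stop (value of joint valve above 1.17 rad), for 0.2 s.
At the end, for the whole second after the job is handed in: The slotted key sits fully home on the stub (its foot within 4 mm of the collar, its axis within 0.12 rad of the stub's), the valve is within 0.08 rad of its shut stop (above 1.17 rad), and the key is released and at rest (all of step 1 and value of joint valve above 1.17 rad and linear speed of key below 0.02 m/s); the robot touches nothing.
It fails at once if the plain key, the loose cell, the bottle or the screwdriver is moved by more than 30 mm (distance of any of plain_key, cell_a, cleaner, driver from where it was at the start of the episode above 0.03 m).
It also fails if it takes over 51 s, if anything falls off the work surface, if the arm or the gripper's body presses on something with over 40 N, if the wrist force passes 120 N, or if a joint passes its speed limit or range.

## Working session

There is one attempt and no reset: what is moved stays moved. The work goes in short steps, Python scripts to look and compute and a tool call to move; the robot and the scene stay as the last step left them, time stands still between calls to the robot, and variables do not carry over. Pictures are saved under pics/ and viewed, about 8 in all and at most 12, crops included, and the job is handed in when it is done.

Besides the shell and the picture viewer there is one more tool, called after "Emit:" as name(argument=value, ...) on one line, values as JSON. play_rows: Moves the arm, as the interface text tells. Its arguments: {"type":"object","properties":{"steps":{"type":"array","items":{"type":"array"}},"squeeze":{"type":"number"}},"required":["steps"]}

```bash
mkdir -p pics
cat > h.py <<'E'
import numpy as np, cv2
from scipy.spatial.transform import Rotation as R
from rig import status, imaging, ticket
def save(name,fn):
    im=imaging.get_image(name); cv2.imwrite('pics/'+fn,im[:,:,::-1]); return im
def ray(cal,uv,fish=False):
    K=np.array(cal['intrinsics']); d=np.array([(uv[0]-K[0,2])/K[0,0],(uv[1]-K[1,2])/K[1,1]])
    if fish:
        r=np.linalg.norm(d); v=np.array([*(d/max(r,1e-9)*np.sin(r)),np.cos(r)])
    else: v=np.array([*d,1.])
    v/=np.linalg.norm(v)
    return np.array(cal['position']),rot(cal['orientation']).apply(v)
def rot(o):
    o=np.array(o); return R.from_matrix(o) if o.shape==(3,3) else R.from_quat(o)
def atz(cal,uv,z,fish=False):
    p,v=ray(cal,uv,fish); return p+v*(z-p[2])/v[2]
def proj(cal,P,fish=False):
    K=np.array(cal['intrinsics']); c=rot(cal['orientation']).inv().apply(np.array(P)-cal['position'])
    if fish:
        n=np.linalg.norm(c[:2]); d=c[:2]/max(n,1e-9)*np.arctan2(n,c[2])
    else: d=c[:2]/c[2]
    return K[0,0]*d[0]+K[0,2],K[1,1]*d[1]+K[1,2]
def tri(rays):
    A=np.zeros((3,3));b=np.zeros(3)
    for p,v in rays:
        M=np.eye(3)-np.outer(v,v);A+=M;b+=M@p
    return np.linalg.solve(A,b)
E
python3 - <<'E'
from h import *
for n in ['scene','top','wrist']:
    print(n,imaging.get_calibration(n))
a=save('scene','s0.png');b=save('top','t0.png');save('wrist','w0.png')
print(status.observe())
E
```

```text
scene {'intrinsics': array([[510.05766964,   0.        , 318.1002544 ],
       [  0.        , 510.05766964, 243.18113073],
       [  0.        ,   0.        ,   1.        ]]), 'position': array([1.28492619, 0.48369455, 1.2096663 ]), 'orientation': array([ 0.47045506,  0.81657529, -0.28747179, -0.17098771])}
top {'intrinsics': array([[459.81995105,   0.        , 312.66907713],
       [  0.        , 459.81995105, 233.01807531],
       [  0.        ,   0.        ,   1.        ]]), 'position': array([0.43757752, 0.0777174 , 1.2217695 ]), 'orientation': array([-0.70531159,  0.70722497, -0.03810116,  0.03027705])}
wrist {'intrinsics': array([[371.64829954,   0.        , 311.84201497],
       [  0.        , 371.64829954, 240.91209861],
       [  0.        ,   0.        ,   1.        ]]), 'position': array([ 0.23252686, -0.58183505,  0.38437719]), 'orientation': array([ 0.79096851, -0.59977592, -0.07400247,  0.09571469])}
{'time_s': 0.15, 'qpos': array([-1.29939765e+00,  3.53506752e-01,  1.63392038e+00,  1.51803490e-05,
        1.15521332e+00, -2.38460438e-03]), 'dq': array([ 5.56934358e-04, -1.17764615e-03, -1.60334748e-03,  5.93882345e-04,
        3.08310586e-04, -7.86668778e-05]), 'joint_efforts': array([ 2.06493014e-04, -5.94205356e+01, -3.34467959e+01,  6.97498256e-02,
        2.03999563e-02, -8.47205092e-05]), 'ee_pos': array([ 0.16890191, -0.60136928,  0.21404347]), 'tool_rot': array([ 9.90645245e-01,  1.36461439e-01, -6.33759788e-05, -5.20097656e-04]), 'wrist_force': array([-0.23796755, -0.48009325, -0.23094441]), 'ft_torque': array([-0.03748413, -0.0588974 , -0.02406325]), 'opening': 1.0020432229040797}
```

View pics/s0.png

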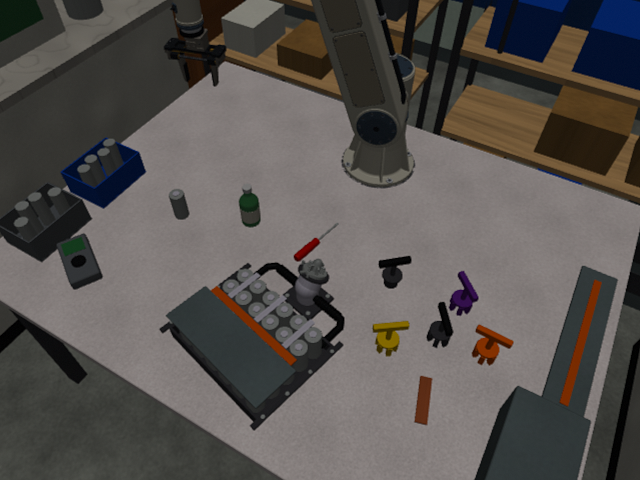

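View pics/t0.png

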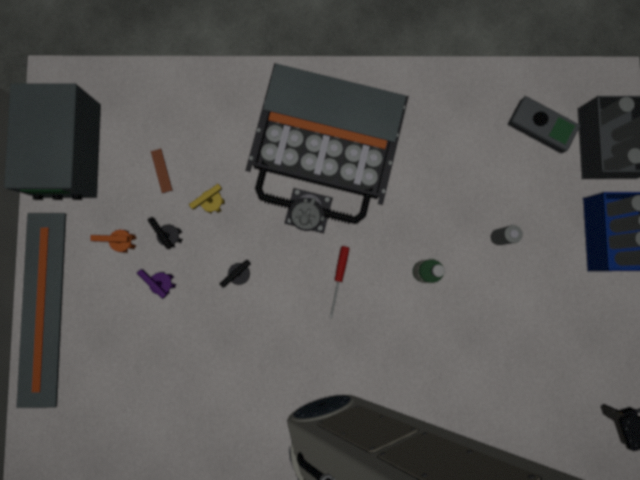

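Scene picture: the dark T-key with slotted foot is at about (440,330) in scene and (165,235) in top. Look-alikes are the plain dark key at scene (393,272) / top (237,272), purple at scene (463,293), yellow at (389,338) and orange at (489,344). The valve is at scene (312,275) / top (307,210). I choose the dark one with the prongs and check it in an enlarged composite crop.

Run:
```python
from h import *
s=cv2.imread('pics/s0.png');t=cv2.imread('pics/t0.png')
def c(im,u,v,w=80,h=60,f=5): return cv2.resize(np.clip(im[v:v+h,u:u+w].astype(float)*1.8,0,255).astype('uint8'),None,fx=f,fy=f,interpolation=cv2.INTER_CUBIC)
cv2.imwrite('pics/c0.png',np.vstack([np.hstack([c(s,400,290),c(s,275,245)]),np.hstack([c(t,125,205),c(t,267,180)])]))
cs=imaging.get_calibration('scene');ct=imaging.get_calibration('top')
print('key foot',atz(ct,(172,238),.0),'valve',tri([ray(cs,(312,270)),ray(ct,(307,210))]))
```

```text
key foot [0.54363779 0.43795126 0.        ] valve [0.60002942 0.08019039 0.11853237]
```

View pics/c0.png

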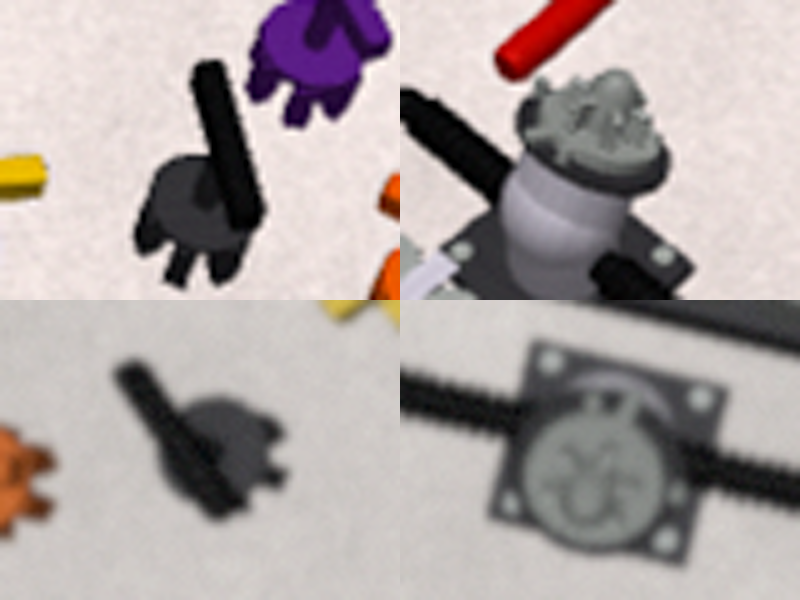

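The crop confirms it: slotted foot and black bar at scene (440,330), bar ends at top (151,219) and (170,246), scene (441,304) and (450,333). The valve collar's face shows radial splines. Next I work out the key pose and the move.

Run:
```python
from h import *
cs=imaging.get_calibration('scene');ct=imaging.get_calibration('top')
for n,a,b in [('bar top',(151,219),(170,246)),]:
    A=atz(ct,a,.11);B=atz(ct,b,.11);print(n,A,B,(A+B)/2,np.linalg.norm(A-B),np.degrees(np.arctan2(*(A-B)[1::-1])))
A=atz(cs,(449.5,331),.11);B=atz(cs,(441.5,304),.11);print('scene bar',A,B,(A+B)/2,np.linalg.norm(A-B),np.degrees(np.arctan2(*(A-B)[1::-1])))
for n,u in [('purple',(153,283)),('yellow',(206,197)),('orange',(112,239)),('plain',(236,273))]: print(n,atz(ct,u,.1))
# valve: collar/stub from crops
print('collar c', tri([ray(cs,(275+595/5,245+135/5)) if 0 else ray(cs,(394-80,272)),ray(ct,(267+595/5-80,180+190/5))]))
print(R.from_quat(status.observe()['tool_rot']).as_matrix().round(3))
```

```text
bar top [0.58049254 0.45753471 0.11      ] [0.51471223 0.40982305 0.11      ] [0.54760239 0.43367888 0.11      ] 0.0812616252149285 35.954059308776664
scene bar [0.58353484 0.46146789 0.11      ] [0.5202985  0.41612594 0.11      ] [0.55191667 0.43879692 0.11      ] 0.0778121250366304 35.64141977344748
purple [0.42591682 0.45136765 0.1       ]
yellow [0.63614937 0.32763562 0.1       ]
orange [0.53284615 0.5541094  0.1       ]
plain [0.44936684 0.25146023 0.1       ]
collar c [0.58510349 0.08052348 0.09148787]
[[ 0.963  0.27  -0.   ]
 [ 0.27  -0.963  0.001]
 [ 0.    -0.001 -1.   ]]
```

Emit:
play_rows(steps=[[[0.53, 1.44, 0.2], [0, 0, 1.66], 0], [[1.06, 2.88, 0.4], [0, 0, 3.32], 0], [[1.59, 4.32, 0.6], [0, 0, 4.98], 0], [[2.12, 5.76, 0.8], [0, 0, 6.64], 0], [[2.65, 7.2, 1.0], [0, 0, 8.3], 0]], squeeze=40)

```text
time_s: 0.65
ee_pos: [0.2486, -0.3835, 0.244]
tool_rot: [0.877, 0.481, -0.0, -0.001]
wrist_force: [0.4, -0.9, 0.4]
opening: 0.587
```

Emit:
play_rows(steps=[[[0.53, 1.44, 0], [0, 0, 1.66], 0], [[1.06, 2.88, 0], [0, 0, 3.32], 0], [[1.59, 4.32, 0], [0, 0, 4.98], 0], [[2.12, 5.76, 0], [0, 0, 6.64], 0], [[2.65, 7.2, 0], [0, 0, 8.3], 0]])

```text
time_s: 1.15
ee_pos: [0.3282, -0.1658, 0.2442]
tool_rot: [0.647, 0.762, -0.0, -0.0]
wrist_force: [0.9, -0.6, -0.0]
opening: 0.504
```

Emit:
play_rows(steps=[[[0.53, 1.44, 0], [0, 0, 1.66], 0], [[1.06, 2.88, 0], [0, 0, 3.32], 0], [[1.59, 4.32, 0], [0, 0, 4.98], 0], [[2.12, 5.76, 0], [0, 0, 6.64], 0], [[2.65, 7.2, 0], [0, 0, 8.3], 0]])

```text
time_s: 1.65
ee_pos: [0.4078, 0.0522, 0.2443]
tool_rot: [0.332, 0.943, -0.0, 0.0]
wrist_force: [1.0, -1.5, 0.0]
opening: 0.499
```

Emit:
play_rows(steps=[[[0.53, 1.44, 0], [0, 0, 1.66], 0], [[1.06, 2.88, 0], [0, 0, 3.32], 0], [[1.59, 4.32, 0], [0, 0, 4.98], 0], [[2.12, 5.76, 0], [0, 0, 6.64], 0], [[2.65, 7.2, 0], [0, 0, 8.3], 0]])

```text
time_s: 2.15
ee_pos: [0.4874, 0.2702, 0.2441]
tool_rot: [-0.027, 1.0, -0.0, 0.0]
wrist_force: [0.9, 0.3, 0.2]
opening: 0.501
```

Emit:
play_rows(steps=[[[0.5, 1.35, 0], [0, 0, 1.6], 0], [[1.05, 2.75, 0], [0, 0, 3.2], 0], [[1.6, 4.15, 0], [0, 0, 4.8], 0], [[2.1, 5.5, 0], [0, 0, 6.6], 0], [[2.1, 5.5, 0], [0, 0, 6.6], 0]])

```text
time_s: 2.65
ee_pos: [0.5511, 0.4395, 0.2427]
tool_rot: [-0.313, 0.95, 0.0, 0.0]
wrist_force: [0.2, 0.4, -0.9]
opening: 0.499
```

Run:
```python
from h import *
o=status.observe();print(o['ee_pos'],o['qpos'],R.from_quat(o['tool_rot']).as_matrix().round(3))
c=imaging.get_calibration('wrist');print(c)
im=save('wrist','w1.png')
for z in (0.0,.11): print(proj(c,[.55,.436,z],True))
```

```text
[0.55112709 0.43954503 0.24268036] [ 6.70950876e-01  4.55137419e-01  1.41615751e+00  3.27549481e-04
  1.26925236e+00 -1.53610534e+00] [[-0.804 -0.594  0.001]
 [-0.594  0.804  0.001]
 [-0.001  0.    -1.   ]]
{'intrinsics': array([[371.64829954,   0.        , 311.84201497],
       [  0.        , 371.64829954, 240.91209861],
       [  0.        ,   0.        ,   1.        ]]), 'position': array([0.49601811, 0.40100181, 0.41310076]), 'orientation': array([0.44759043, 0.88594327, 0.10873481, 0.05425937])}
(np.float64(307.9613739129803), np.float64(207.68061314516515))
(np.float64(306.7695899891127), np.float64(227.9592065660972))
```

View pics/w1.png

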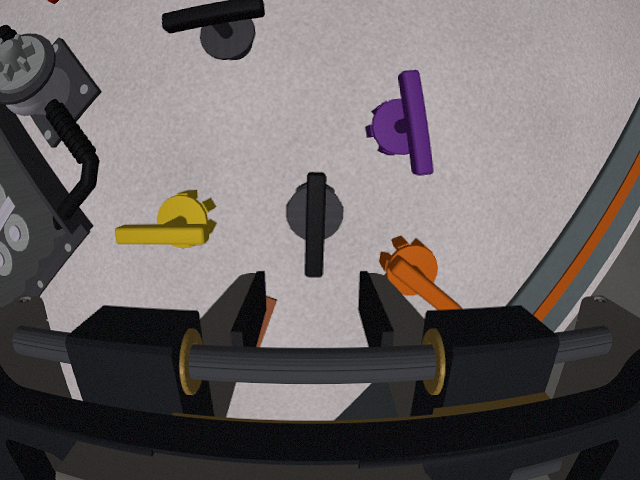

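Run:
```python
from h import *
c=imaging.get_calibration('wrist')
A=atz(c,(315.5,173),.11,True);B=atz(c,(314,276),.105,True)
print(A,B,(A+B)/2,np.linalg.norm((A-B)[:2]),np.degrees(np.arctan2(*(B-A)[1::-1])))
print('disc',atz(c,(315,211),.044,True))
```

```text
[0.50790497 0.41211912 0.11      ] [0.58103236 0.46421881 0.105     ] [0.54446866 0.43816896 0.1075    ] 0.08978859878516808 35.46801428530733
disc [0.54180633 0.43717022 0.044     ]
```

The wrist picture shows the key under the gripper, with its bar from (315,173) to (314,276) and centred between the fingers. It measures 90 mm long, as it should. Descending.

Emit:
play_rows(steps=[[[-0.2, -0.05, -1.5], [0, 0, -0.15], 0], [[-0.2, -0.05, -3.0], [0, 0, -0.15], 0], [[-0.2, -0.05, -4.2], [0, 0, -0.15], 0], [[-0.2, -0.05, -5.0], [0, 0, -0.15], 0], [[-0.2, -0.05, -5.4], [0, 0, -0.15], 0]])

```text
time_s: 3.2
ee_pos: [0.5428, 0.4333, 0.0781]
tool_rot: [-0.303, 0.953, -0.001, -0.002]
wrist_force: [-0.7, -0.6, 0.1]
opening: 0.501
```

Emit:
play_rows(steps=[[[0, 0, 0], [0, 0, 0], -0.8], [[0, 0, 0], [0, 0, 0], -0.8], [[0, 0, 0], [0, 0, 0], -0.8], [[0, 0, 0], [0, 0, 0], -0.8], [[0, 0, 0], [0, 0, 0], -0.8]], squeeze=50)

```text
time_s: 3.7
ee_pos: [0.5433, 0.434, 0.0795]
tool_rot: [-0.303, 0.953, -0.001, -0.001]
wrist_force: [-1.0, 1.5, 4.6]
opening: 0.17
```

Gripped at 16 mm. Lifting, then going tilted by 30 degrees to a viewing pose next to the stub.

Emit:
play_rows(steps=[[[0, 0, 0.5], [0, 0, 0], -0.8], [[0, 0, 2.0], [0, 0, 0], -0.8], [[0, 0, 3.5], [0, 0, 0], -0.8], [[0, 0, 5.0], [0, 0, 0], -0.8], [[0, 0, 6.5], [0, 0, 0], -0.8]])

```text
time_s: 4.2
ee_pos: [0.5429, 0.4335, 0.2771]
tool_rot: [-0.303, 0.953, -0.001, -0.001]
wrist_force: [1.7, 1.0, -4.8]
opening: 0.17
```

Emit:
play_rows(steps=[[[0.05, -1.4, 0], [-0.2, -0.8, 0], -0.8], [[0.1, -2.8, 0], [-0.4, -1.6, 0], -0.8], [[0.15, -4.2, 0], [-0.6, -2.4, 0], -0.8], [[0.2, -5.6, 0], [-0.8, -3.2, 0], -0.8], [[0.25, -7.0, 0], [-1.0, -4.0, 0], -0.8]])

```text
time_s: 4.7
ee_pos: [0.5497, 0.2217, 0.2779]
tool_rot: [-0.298, 0.937, -0.096, 0.152]
wrist_force: [0.5, -0.5, -3.3]
opening: 0.17
```

Emit:
play_rows(steps=[[[0.05, -1.2, 0.1], [-0.25, -0.8, 0], -0.8], [[0.1, -2.2, 0.2], [-0.4, -1.4, 0], -0.8], [[0.1, -2.8, 0.3], [-0.55, -1.8, 0], -0.8], [[0.1, -2.8, 0.3], [-0.55, -1.8, 0], -0.8], [[0.1, -2.8, 0.3], [-0.55, -1.8, 0], -0.8]])

```text
time_s: 5.2
ee_pos: [0.5525, 0.1377, 0.2875]
tool_rot: [-0.293, 0.92, -0.141, 0.218]
wrist_force: [0.1, 0.2, -3.3]
opening: 0.171
```

Run:
```python
from h import *
import json
o=status.observe();print(o['ee_pos'],o['qpos'],R.from_quat(o['tool_rot']).as_matrix().round(3),o['opening'],o['wrist_force'])
c=imaging.get_calibration('wrist')
im=save('wrist','w2.png')
json.dump({k:np.array(v).tolist() for k,v in c.items()},open('w2.json','w'))
for z in (.585,.6): print(proj(c,[z,.08,.11],True))
```

```text
[0.55245401 0.13768507 0.28753466] [ 4.50887665e-01 -1.40173221e-03  2.01238475e+00 -4.86853531e-01
  7.80529109e-01 -1.44697727e+00] [[-0.734 -0.478  0.484]
 [-0.6    0.789 -0.132]
 [-0.319 -0.387 -0.865]] 0.17144590974779328 [ 0.08894192  0.21161787 -3.25761121]
(np.float64(318.2822812735833), np.float64(150.39402722343021))
(np.float64(310.59649060802826), np.float64(161.90810929223605))
```

View pics/w2.png

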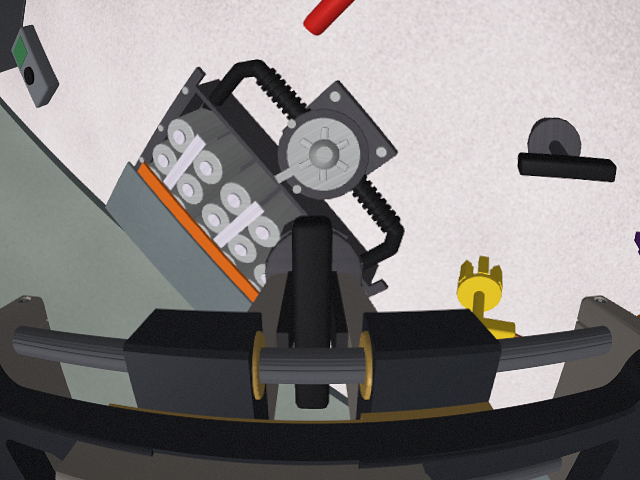

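Wrist picture: the stub is seen almost along its axis at (323,153), the pointer goes lower left to (280,182), and the key bar is in hand at (312,218) to (312,408). An enlarged crop comes next.

Run:
```python
from h import *
s=cv2.imread('pics/w2.png')[100:200,265:385]
cv2.imwrite('pics/c2.png',cv2.resize(s,None,fx=6,fy=6,interpolation=cv2.INTER_CUBIC))
```

```text
(no output)
```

View pics/c2.png

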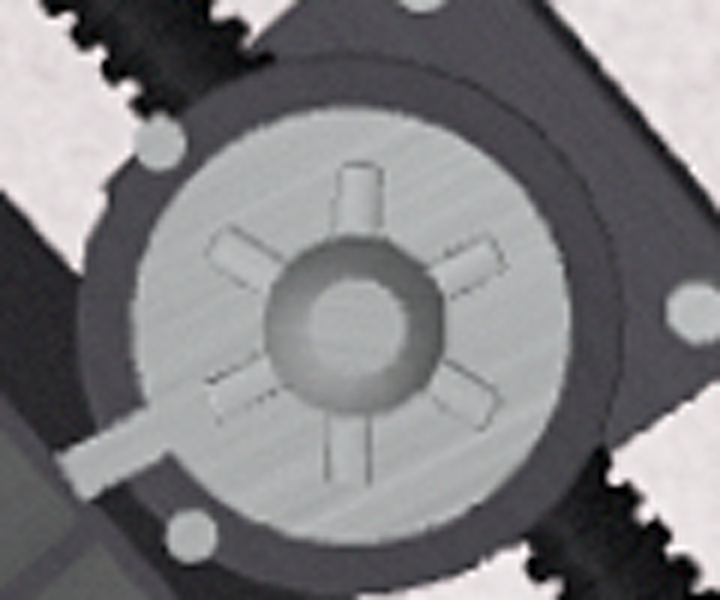

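```bash
cat > fit.py <<'E'
from h import *
import json
from scipy.optimize import least_squares
def frame(p): # p: x,y,z of spline, azimuth of lean, spin, tilt
    z=np.array([np.sin(p[5])*np.cos(p[3]),np.sin(p[5])*np.sin(p[3]),np.cos(p[5])])
    x=np.cross([0,0,1.],z);x/=np.linalg.norm(x);y=np.cross(z,x)
    return R.from_matrix(np.c_[x,y,z])*R.from_euler('z',p[4])
E
python3 - <<'E'
from fit import *
c=json.load(open('w2.json'))
px=lambda a:np.array(a)/6.+[265,100]
tips=px([(359,163),(500,250),(488,413),(349,484),(213,403),(222,240)])
stub=px((356,326));ptr=px((73,477));box=np.array([132,571,105,544])/6.+[265,265,100,100]
def model(p):
    F=frame(p);o=np.array(p[:3])
    P=lambda l:np.array(proj(c,o+F.apply(l),True))
    a=np.radians(np.arange(0,360,5))
    ring=np.array([P([.034*np.cos(t),.034*np.sin(t),0]) for t in a])
    T=np.array([P([.024*np.cos(k*np.pi/3),.024*np.sin(k*np.pi/3),.018]) for k in range(6)])
    return ring,T,P([0,0,.032]),P([.055,0,0])
def res(p,pr=False):
    ring,T,s,q=model(p)
    d=tips[:,None]-T[None]; i=np.argmin((d**2).sum(-1),1)
    bx=np.array([ring[:,0].min(),ring[:,0].max(),ring[:,1].min(),ring[:,1].max()])-box
    r=np.r_[(tips-T[i]).ravel(),2*(s-stub),bx,(p[5]-np.pi/6)*100]
    if pr: print('res',r.round(1),'pointer',q,ptr)
    return r
best=None
for sp in np.radians(range(0,360,10)):
    f=least_squares(res,[.59,.08,.11,np.radians(165),sp,np.pi/6])
    q=model(f.x)[3]; cost=f.cost+((q-ptr)**2).sum()*.05
    if best is None or cost<best[0]-1e-6: best=(cost,f.x)
p=best[1];res(p,True);F=frame(p)
print('spline',p[:3],'az,spin,tilt',np.degrees(p[3:]),'zaxis',F.apply([0,0,1]),'x',F.apply([1,0,0]))
np.save('spline.npy',p)
ct=imaging.get_calibration('top');print('top proj spline',proj(ct,p[:3]),'expected ~ (306.4,216)')
# key in hand
o=status.observe();T=R.from_quat(o['tool_rot']);t=o['ee_pos']
for xb in (-.006,-.003,0,.003): print(xb,*[np.round(proj(c,t+T.apply([xb+sx,0,-.0305]),True)) for sx in (.045,-.045)])
print('tool angle of pointer: x',T.inv().apply(F.apply([1,0,0])),'zs in tool',T.inv().apply(F.apply([0,0,1])))
im=cv2.imread('pics/w2.png');big=cv2.resize(im[90:290,230:410],None,fx=4,fy=4,interpolation=cv2.INTER_CUBIC)[:,:]
def poly(P,col): cv2.polylines(big,[((np.array(P)-[230,90]+.5)*4).astype(int)],True,col,1)
ring,Tp,s,q=model(p);poly(ring,(0,0,255));poly(Tp,(0,0,255))
xb=-.003
poly([proj(c,t+T.apply([xb+.029*np.cos(a),.029*np.sin(a),.0355]),True) for a in np.linspace(0,6.28,60)],(0,255,0))
poly([proj(c,t+T.apply([xb+a*.045,b*.008,-.0305]),True) for a,b in ((1,1),(1,-1),(-1,-1),(-1,1))],(0,255,0))
big=cv2.convertScaleAbs(big,alpha=1.5); cv2.imwrite('pics/c3.png',cv2.resize(big,(540,600)))
E
```

```text
res [-0.3 -0.1  0.2 -0.2 -0.7  0.1  0.1 -0.4  0.4  0.3  1.   0.1  0.3 -0.2
  0.2 -0.2  0.6 -0.4 -0.2] pointer [271.92273469 181.80158519] [277.16666667 179.5       ]
spline [0.58541195 0.08600907 0.10880202] az,spin,tilt [166.07665118  77.33187383  29.90492701] zaxis [-0.48391378  0.11996585  0.86685388] x [ 0.76813275 -0.41636786  0.48642563]
top proj spline (np.float64(304.0928431145922), np.float64(216.78322586240424)) expected ~ (306.4,216)
-0.006 [308. 225.] [309. 411.]
-0.003 [308. 217.] [309. 406.]
0 [308. 210.] [309. 401.]
0.003 [308. 202.] [309. 396.]
tool angle of pointer: x [-0.46801215 -0.88370606  0.00531337] zs in tool [ 0.00649193 -0.00945034 -0.99993427]
```

View pics/c3.png

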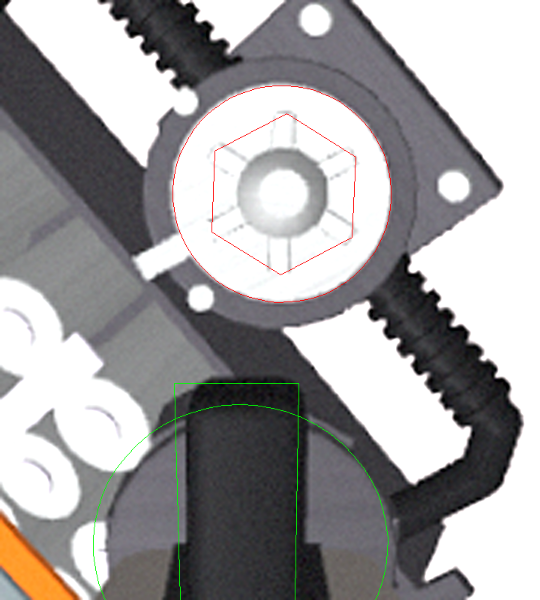

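The overlay shows the collar fit good to about 0.5 px. The held bar and disc both sit about 3.4 px to the right of their predicted place, at u 312 against 308.5, and the pre-grasp look was off by the same angle. So the camera has a 0.5 degree bias, and I correct for it.

```bash
cat > goal.py <<'E'
from fit import *
def goal(F,o,h,xb,tx): # foot h above collar, tool x direction tx (tool-frame hint), returns tcp, R
    zt=-F.apply([0,0,1]); x=tx-zt*(tx@zt); x/=np.linalg.norm(x)
    G=R.from_matrix(np.c_[x,np.cross(zt,x),zt])
    tcp=o-zt*(h+FOOT)-x*xb
    return tcp,G
FOOT=.0795
def units(s,tcp,G):
    return ((tcp-s['ee_pos'])/.03).round(2),(np.degrees((G*R.from_quat(s['tool_rot']).inv()).as_rotvec())/5).round(2)
E
python3 - <<'E'
from goal import *
c=json.load(open('w2.json'));s=status.observe();T=R.from_quat(s['tool_rot'])
# correct camera bias: rays turned by -3.4 px about the camera y axis -> rotate spline about camera centre
p=np.load('spline.npy');F=frame(p)
C=rot(c['orientation']);ang=-3.4/371.6
W=C*R.from_rotvec([0,ang,0])*C.inv()
o=W.apply(p[:3]-np.array(c['position']))+c['position'];F=W*F
ct=imaging.get_calibration('top');print('spline',o,'z',F.apply([0,0,1]),'top',proj(ct,o))
np.save('o.npy',o);np.save('F.npy',F.as_quat())
xl=F.apply([1,0,0]); # choose spline direction nearest to tool x
d=[F.apply([np.cos(k*np.pi/3),np.sin(k*np.pi/3),0]) for k in range(6)]
tx=max(d,key=lambda v:v@T.apply([1,0,0]));np.save('tx.npy',tx)
for h in (.045,.034,.018,0): print(h,*goal(F,o,h,-.0035,tx)[:1],units(s,*goal(F,o,h,-.0035,tx)))
print('zs in units for 10mm',F.apply([0,0,1])*.01/.03)
E
```

```text
spline [0.58694809 0.08356043 0.10993419] z [-0.48818582  0.1269897   0.86345134] top (np.float64(305.09299731114515), np.float64(216.09521470855483))
0.045 [0.52355102 0.09737345 0.21624746] (array([-0.98, -1.36, -2.38]), array([ 0.26, -0.11, -0.35]))
0.034 [0.52892106 0.09597656 0.20674949] (array([-0.8 , -1.41, -2.69]), array([ 0.26, -0.11, -0.35]))
0.018 [0.53673203 0.09394473 0.19293427] (array([-0.54, -1.47, -3.15]), array([ 0.26, -0.11, -0.35]))
0 [0.54551938 0.09165891 0.17739215] (array([-0.24, -1.55, -3.67]), array([ 0.26, -0.11, -0.35]))
zs in units for 10mm [-0.16272861  0.0423299   0.28781711]
```

Emit:
play_rows(steps=[[[-0.9, -0.6, -0.4], [0.13, -0.05, -0.17], -0.8], [[-1.83, -1.14, -0.87], [0.26, -0.11, -0.35], -0.8], [[-1.5, -1.2, -1.5], [0.26, -0.11, -0.35], -0.8], [[-0.98, -1.36, -2.38], [0.26, -0.11, -0.35], -0.8], [[-0.98, -1.36, -2.38], [0.26, -0.11, -0.35], -0.8]])

```text
time_s: 5.75
ee_pos: [0.5233, 0.0974, 0.2135]
tool_rot: [-0.276, 0.925, -0.135, 0.221]
wrist_force: [-0.5, 0.3, -4.4]
opening: 0.169
```

Run:
```python
from goal import *
c=imaging.get_calibration('wrist');im=save('wrist','w4.png');sc=save('scene','s4.png');tp=save('top','t4.png')
s=status.observe();F=R.from_quat(np.load('F.npy'));o=np.load('o.npy');tx=np.load('tx.npy')
print(s['ee_pos'],s['wrist_force'],units(s,*goal(F,o,.045,-.0035,tx)))
json.dump({k:np.array(v).tolist() for k,v in c.items()},open('w4.json','w'))
cr=lambda im,u,v,w,h,f:cv2.convertScaleAbs(cv2.resize(im[v:v+h,u:u+w,::-1],None,fx=f,fy=f,interpolation=cv2.INTER_CUBIC),alpha=1.7)
a=cr(im,220,150,200,150,2);b=cr(sc,270,190,100,120,5);
a=cv2.resize(a,(400,300));t=cr(tp,262,170,80,60,5)
cv2.imwrite('pics/c4.png',np.hstack([np.vstack([a,t]),cv2.resize(b,(400,480))[:600] if 0 else cv2.resize(cr(sc,270,190,80,120,5),(400,600))]))
```

```text
[0.5238299  0.09796317 0.21662204] [-0.38639862 -0.49483839 -3.58577598] (array([-0.01, -0.02, -0.01]), array([-0., -0., -0.]))
```

View pics/c4.png

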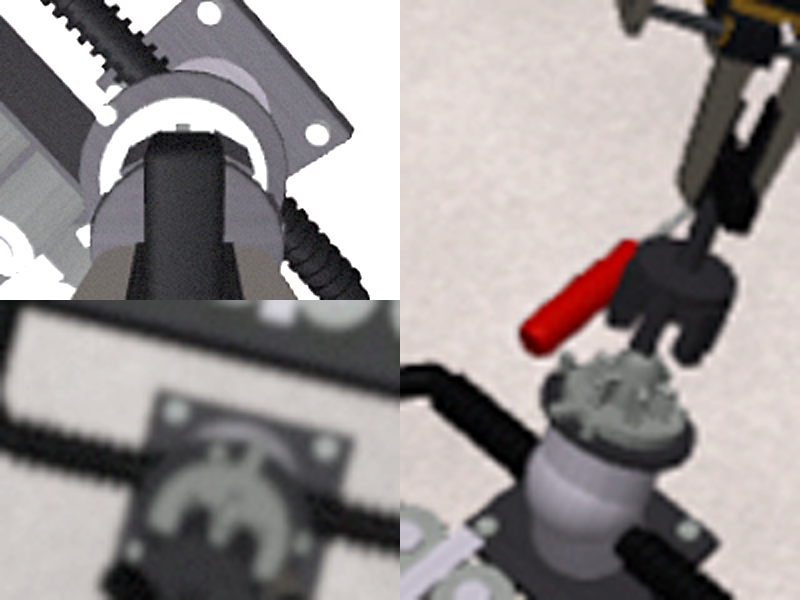

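In the crop, the spline at (183,128), the collar centre (about 184) and the bar centre (184) line up, and scene shows the key right above the stub. Lowering onto the taper while watching the force.

Emit:
play_rows(steps=[[[0.06, -0.02, -0.1], [0, 0, 0], -0.8], [[0.12, -0.04, -0.21], [0, 0, 0], -0.8], [[0.18, -0.06, -0.33], [0, 0, 0], -0.8], [[0.24, -0.07, -0.44], [0, 0, 0], -0.8], [[0.3, -0.09, -0.55], [0, 0, 0], -0.8]])

```text
time_s: 6.4
ee_pos: [0.533, 0.0952, 0.1999]
tool_rot: [-0.276, 0.925, -0.135, 0.223]
wrist_force: [0.4, 0.0, -4.0]
opening: 0.169
```

```bash
cat > st.py <<'E'
from goal import *
s=status.observe();F=R.from_quat(np.load('F.npy'));o=np.load('o.npy');tx=np.load('tx.npy')
T=R.from_quat(s['tool_rot'])
g,_=goal(F,o,0,-.0035,tx);d=F.inv().apply(s['ee_pos']-g)
print('t',s['time_s'],'h mm',d[2]*1e3,'lateral in tool xy mm',T.inv().apply(s['ee_pos']-g)[:2]*1e3,'force tool',T.inv().apply(s['wrist_force']).round(1),'torque',T.inv().apply(s['ft_torque']).round(2),'open',s['opening'],'q6',s['qpos'][5])
E
python3 st.py
```

```text
t 6.4 h mm 26.020985389303352 lateral in tool xy mm [-0.28285353  0.15927764] force tool [1.1 1.3 3.6] torque [-0.53  0.28  0.07] open 0.16921896420511034 q6 -1.3149943077322512
```

Emit:
play_rows(steps=[[[0.03, -0.01, -0.06], [0, 0, 0], -0.8], [[0.06, -0.02, -0.11], [0, 0, 0], -0.8], [[0.09, -0.03, -0.17], [0, 0, 0], -0.8], [[0.12, -0.03, -0.2], [0, 0, 0], -0.8], [[0.12, -0.03, -0.2], [0, 0, 0], -0.8]])

```text
time_s: 6.9
ee_pos: [0.5365, 0.0941, 0.1937]
tool_rot: [-0.276, 0.925, -0.135, 0.223]
wrist_force: [0.6, -0.6, -4.6]
opening: 0.168
```

```bash
python3 st.py
```

```text
t 6.9 h mm 18.79493845106861 lateral in tool xy mm [-0.14107032  0.0219586 ] force tool [1.5 0.9 4.4] torque [-0.42  0.51 -0.  ] open 0.16787553932941945 q6 -1.3044634375815733
```

No contact force yet. Going on 9 mm, past the height where the splines enter.

Emit:
play_rows(steps=[[[0.03, -0.01, -0.06], [0, 0, 0], -0.8], [[0.06, -0.02, -0.12], [0, 0, 0], -0.8], [[0.1, -0.03, -0.18], [0, 0, 0], -0.8], [[0.13, -0.04, -0.23], [0, 0, 0], -0.8], [[0.15, -0.04, -0.26], [0, 0, 0], -0.8]])

```text
time_s: 7.4
ee_pos: [0.541, 0.0929, 0.1857]
tool_rot: [-0.276, 0.925, -0.135, 0.223]
wrist_force: [0.7, -1.9, -4.2]
opening: 0.168
```

```bash
python3 st.py
```

```text
t 7.4 h mm 9.501242989871825 lateral in tool xy mm [-0.14719283 -0.03219475] force tool [ 2.  -0.2  4.2] torque [-0.47  0.5   0.03] open 0.16790331157580848 q6 -1.2894048711631378
```

Emit:
play_rows(steps=[[[0.03, -0.01, -0.06], [0, 0, 0], -0.8], [[0.06, -0.02, -0.12], [0, 0, 0], -0.8], [[0.1, -0.03, -0.18], [0, 0, 0], -0.8], [[0.13, -0.04, -0.23], [0, 0, 0], -0.8], [[0.15, -0.04, -0.26], [0, 0, 0], -0.8]])

```text
time_s: 7.9
ee_pos: [0.5454, 0.0917, 0.1778]
tool_rot: [-0.276, 0.925, -0.135, 0.223]
wrist_force: [-15.7, 2.6, 13.6]
opening: 0.167
```

```bash
python3 st.py
```

```text
t 7.9 h mm 0.3536972131522165 lateral in tool xy mm [-0.06155522 -0.10124958] force tool [  5.6   4.1 -19.8] torque [-0.96  1.02  0.02] open 0.16699400106225964 q6 -1.2730277338475395
```

Contact at h = 0.35 mm with about 24 N axial, which agrees with fully home: out of line it would have stopped at 18 mm. Next I compute the arc for the clockwise turn.

```bash
cat > turn.py <<'E'
from goal import *
import sys
s=status.observe();T=R.from_quat(s['tool_rot']);F=R.from_quat(np.load('F.npy'));zt=-F.apply([0,0,1]);xb=-.0035
for th in map(float,sys.argv[1:]):
    Q=R.from_rotvec(zt*np.radians(th)); x=T.apply([1,0,0])
    print(th,(-xb*(Q.apply(x)-x)/.03).round(2).tolist(),(zt*th/5).round(2).tolist())
E
python3 turn.py 6 12 18 24 30 60
```

```text
6.0 [-0.01, 0.01, -0.0] [0.59, -0.15, -1.04]
12.0 [-0.01, 0.02, -0.01] [1.17, -0.3, -2.07]
18.0 [-0.01, 0.03, -0.01] [1.76, -0.46, -3.11]
24.0 [-0.01, 0.04, -0.01] [2.34, -0.61, -4.14]
30.0 [-0.01, 0.06, -0.02] [2.93, -0.76, -5.18]
60.0 [-0.0, 0.12, -0.02] [5.86, -1.52, -10.36]
```

Emit:
play_rows(steps=[[[0, 0.01, 0], [0.59, -0.15, -1.04], -0.8], [[-0.01, 0.02, 0], [1.17, -0.3, -2.07], -0.8], [[-0.01, 0.03, -0.01], [1.76, -0.46, -3.11], -0.8], [[-0.01, 0.04, -0.01], [2.34, -0.61, -4.14], -0.8], [[-0.01, 0.06, -0.01], [2.93, -0.76, -5.18], -0.8]])

```text
time_s: 8.4
ee_pos: [0.5447, 0.0932, 0.1773]
tool_rot: [-0.025, 0.965, -0.072, 0.25]
wrist_force: [-4.7, -0.9, -1.3]
opening: 0.168
```

```bash
python3 st.py; python3 turn.py 4 8 12 16 20
```

```text
t 8.4 h mm 0.5532109473640903 lateral in tool xy mm [0.62614158 1.55083152] force tool [ 4.8 -0.6 -1. ] torque [ 0.14  0.95 -0.1 ] open 0.16794227159852193 q6 -0.7403160431886087
4.0 [0.0, 0.01, -0.0] [0.39, -0.1, -0.69]
8.0 [0.0, 0.02, -0.0] [0.78, -0.2, -1.38]
12.0 [0.0, 0.02, -0.0] [1.17, -0.3, -2.07]
16.0 [0.0, 0.03, -0.0] [1.56, -0.41, -2.76]
20.0 [0.01, 0.04, -0.0] [1.95, -0.51, -3.45]
```

Emit:
play_rows(steps=[[[0, 0.01, 0], [0.39, -0.1, -0.69], -0.8], [[0, 0.02, 0], [0.78, -0.2, -1.38], -0.8], [[0, 0.02, 0], [1.17, -0.3, -2.07], -0.8], [[0, 0.03, 0], [1.56, -0.41, -2.76], -0.8], [[0, 0.04, 0], [1.95, -0.51, -3.45], -0.8]])

```text
time_s: 8.9
ee_pos: [0.5443, 0.0943, 0.177]
tool_rot: [0.144, 0.955, -0.027, 0.259]
wrist_force: [-2.1, -0.1, -4.7]
opening: 0.171
```

```bash
python3 st.py; python3 turn.py 3 6 9 12 15
```

```text
t 8.9 h mm 0.6256397086673169 lateral in tool xy mm [1.92112458 2.15300234] force tool [ 4.  -0.8  3. ] torque [ 0.15  0.91 -0.13] open 0.17127974686065242 q6 -0.38563941308226785
3.0 [0.0, 0.01, 0.0] [0.29, -0.08, -0.52]
6.0 [0.0, 0.01, 0.0] [0.59, -0.15, -1.04]
9.0 [0.01, 0.02, 0.0] [0.88, -0.23, -1.55]
12.0 [0.01, 0.02, 0.0] [1.17, -0.3, -2.07]
15.0 [0.01, 0.03, 0.0] [1.46, -0.38, -2.59]
```

Emit:
play_rows(steps=[[[0, 0.01, 0], [0.29, -0.08, -0.52], -0.8], [[0, 0.01, 0], [0.59, -0.15, -1.04], -0.8], [[0.01, 0.02, 0], [0.88, -0.23, -1.55], -0.8], [[0.01, 0.02, 0], [1.17, -0.3, -2.07], -0.8], [[0.01, 0.03, 0], [1.46, -0.38, -2.59], -0.8]])

```text
time_s: 9.4
ee_pos: [0.5441, 0.0953, 0.1768]
tool_rot: [0.268, 0.928, 0.007, 0.26]
wrist_force: [-5.0, 2.5, -1.4]
opening: 0.171
```

```bash
python3 st.py; python3 turn.py 2 4 6 8 10
```

```text
t 9.4 h mm 0.5893936443060165 lateral in tool xy mm [3.09626049 2.30436065] force tool [ 5.6 -0.6 -1.5] torque [ 0.38  1.31 -0.66] open 0.17117986260401738 q6 -0.12062746121293175
2.0 [0.0, 0.0, 0.0] [0.2, -0.05, -0.35]
4.0 [0.0, 0.01, 0.0] [0.39, -0.1, -0.69]
6.0 [0.01, 0.01, 0.0] [0.59, -0.15, -1.04]
8.0 [0.01, 0.01, 0.0] [0.78, -0.2, -1.38]
10.0 [0.01, 0.02, 0.0] [0.98, -0.25, -1.73]
```

Emit:
play_rows(steps=[[[0, 0, 0], [0.2, -0.05, -0.35], -0.8], [[0, 0.01, 0], [0.39, -0.1, -0.69], -0.8], [[0, 0.01, 0], [0.39, -0.1, -0.69], -0.8]])

```text
time_s: 9.7
ee_pos: [0.5439, 0.0955, 0.1767]
tool_rot: [0.299, 0.918, 0.016, 0.26]
wrist_force: [-2.2, 0.8, -1.9]
opening: 0.173
```

```bash
python3 st.py
```

```text
t 9.7 h mm 0.6380032927890628 lateral in tool xy mm [3.57672725 2.17034158] force tool [ 2.8 -0.9  0.4] torque [ 0.45  0.82 -1.29] open 0.17277671141228196 q6 -0.051492886723051745
```

The torque rises to 1.3 N m, so the valve is at its stop. I unload the windup, open, and back off along the axis.

Emit:
play_rows(steps=[[[0, 0, 0], [-0.24, 0.06, 0.43], -0.8], [[0, 0, 0], [-0.24, 0.06, 0.43], -0.8], [[0, 0, 0], [-0.24, 0.06, 0.43], 0], [[0, 0, 0], [-0.24, 0.06, 0.43], 0], [[0, 0, 0], [-0.24, 0.06, 0.43], 0]])

```text
time_s: 10.2
ee_pos: [0.5446, 0.0958, 0.1773]
tool_rot: [0.28, 0.924, 0.011, 0.26]
wrist_force: [-0.6, 0.9, 0.0]
opening: 0.411
```

Emit:
play_rows(steps=[[[0, 0, 0], [0, 0, 0], 0], [[-0.2, 0.05, 0.35], [0, 0, 0], 0], [[-0.6, 0.16, 1.05], [0, 0, 0], 0], [[-1.3, 0.34, 2.3], [0, 0, 0], 0], [[-1.8, 0.46, 3.2], [0, 0, 0], 0]])

```text
time_s: 10.7
ee_pos: [0.4894, 0.11, 0.2754]
tool_rot: [0.28, 0.924, 0.011, 0.26]
wrist_force: [-0.7, 0.5, -0.4]
opening: 0.5
```

Run:
```python
from goal import *
s=status.observe();print(s['time_s'],s['opening'],s['wrist_force'],s['ee_pos'])
c=imaging.get_calibration('wrist');im=save('wrist','w5.png');sc=save('scene','s5.png')
json.dump({k:np.array(v).tolist() for k,v in c.items()},open('w5.json','w'))
cr=lambda im,u,v,w,h,f:cv2.convertScaleAbs(cv2.resize(im[v:v+h,u:u+w,::-1],None,fx=f,fy=f,interpolation=cv2.INTER_CUBIC),alpha=1.6)
cv2.imwrite('pics/c5.png',np.hstack([cr(im,215,60,200,300,2),cr(sc,270,220,80,120,5)]))
```

```text
10.7 0.4999376668762943 [-0.65417079  0.46440599 -0.4196303 ] [0.48941899 0.10998393 0.27539958]
```

View pics/c5.png

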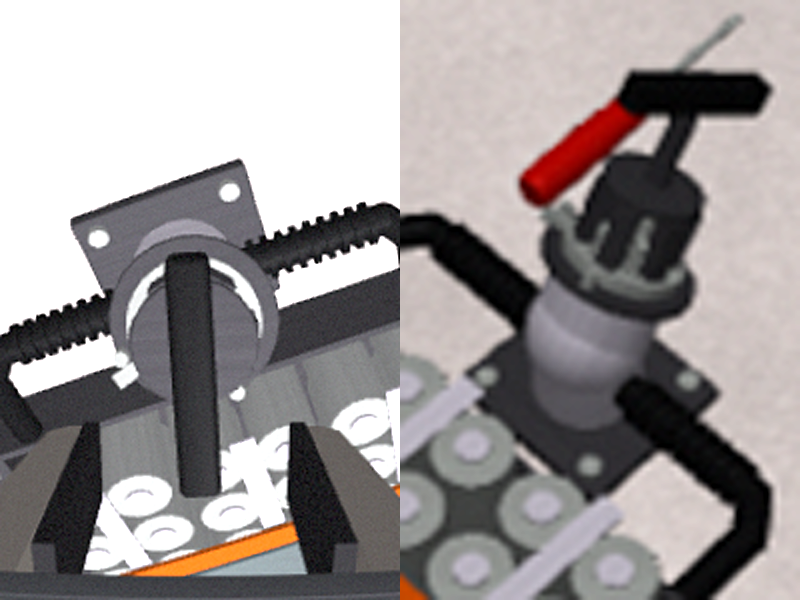

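Run:
```python
from goal import *
F=R.from_quat(np.load('F.npy'));o=np.load('o.npy')
def ang(c,uv,n):
    p,v=ray(c,np.array(uv)-[3.4,0],True);z=F.apply([0,0,1]);q=p+v*((o-p)@z)/(v@z);l=F.inv().apply(q-o)
    print(n,'angle',np.degrees(np.arctan2(l[1],l[0])).round(1),'r mm',np.hypot(*l[:2])*1e3)
a=json.load(open('w2.json'));b=json.load(open('w5.json'))
for n,u in [('ptr0',(277.2,179.5)),('pinA0',(291.7,123.8)),('pinB0',(296.7,189.2))]: ang(a,u,n)
for n,u in [('ptr1',(276.5,248.5)),('pinA1',(276,240)),('pinB1',(334,256.5))]: ang(b,u,n)
im=cv2.imread('pics/w5.png')[215:275,250:350]
cv2.imwrite('pics/c6.png',cv2.resize(im,None,fx=8,fy=8,interpolation=cv2.INTER_CUBIC))
print(status.observe()['wrist_force'])
```

```text
ptr0 angle 0.6 r mm 49.5964342403543
pinA0 angle -71.9 r mm 41.294255492819545
pinB0 angle 24.6 r mm 41.53823637536278
ptr1 angle -63.9 r mm 46.290762726252915
pinA1 angle -74.2 r mm 42.347171017009885
pinB1 angle 23.6 r mm 39.216395511339734
[ 0.265336    0.24560697 -0.38607407]
```

View pics/c6.png

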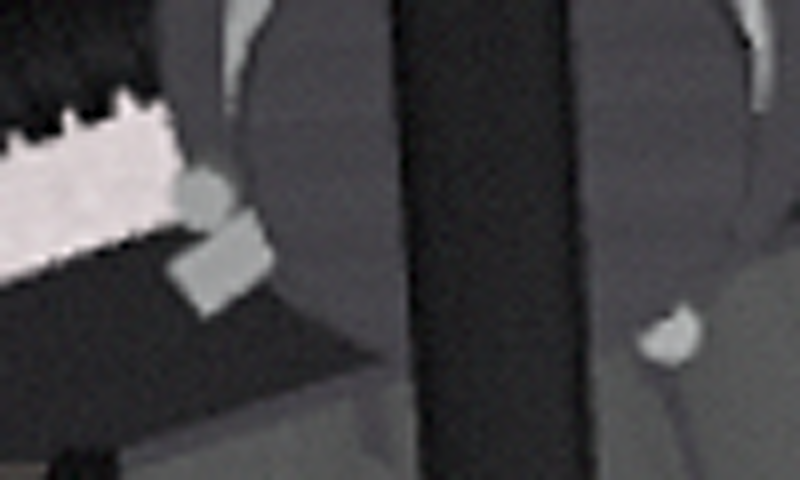

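The crop shows the pointer (220,265) hard against stop pin A (205,200), and it turned about 64 degrees. One last numeric check of the seating height from the bar ends, then I hand in.

Run:
```python
from goal import *
F=R.from_quat(np.load('F.npy'));o=np.load('o.npy');b=json.load(open('w5.json'))
def pr(P): u=proj(b,P,True);return np.round([u[0]+3.4,u[1]],1)
T=R.from_quat(status.observe()['tool_rot']);z=F.apply([0,0,1])
far,near=np.array([309,186.5]),np.array([315.5,307.5])
for th in (-4,0,4):
  x=R.from_rotvec(-z*np.radians(th)).apply(T.apply([1,0,0]));x-=z*(x@z)
  for h in (0,.018): print(th,h,[pr(o+z*(.11+h)+x*s*.045) for s in (1,-1)])
print('measured',far,near,'len px',np.linalg.norm(far-near))
```

```text
-4 0 [array([309.8, 191.1]), array([318.6, 311.4])]
-4 0.018 [array([309.4, 194. ]), array([318.9, 321.9])]
0 0 [array([314.4, 190.9]), array([314.5, 311.5])]
0 0.018 [array([314.3, 193.8]), array([314.4, 322.1])]
4 0 [array([318.9, 191. ]), array([310.3, 311.4])]
4 0.018 [array([319.2, 194. ]), array([310. , 321.9])]
measured [309.  186.5] [315.5 307.5] len px 121.1744610056096
```

```bash
python3 -c "
from h import *
s=status.observe();print(s['time_s'],s['wrist_force']);print(ticket.hand_in())"
```

```text
10.8 [ 0.265336    0.24560697 -0.38607407]
the job is handed in; nothing more can be done
None
```

The coolant valve is shut, the slotted key is left seated on the stub, and I handed the job in at 10.8 s. The hand-in gave no verdict.

I gripped the dark slotted key by its bar and tilted it onto the stub's axis. After a 2 degree turn to line up the slots, it slid home. I then turned it clockwise until the torque reached about 1.3 N m, eased off the windup, let go, and backed off about 110 mm along the axis.

- **Seating:** contact came 0.35 mm from the computed home position. After release the bar measured 121.2 px long in the picture, against 120.6 expected if home and about 128 if it had stopped 18 mm short.
- **Valve:** the pointer rests against the stop pin, having turned about 64 degrees.
- **Release:** the jaws are open and the wrist force is close to zero.
- **Bystanders:** I never went near the plain key, the cell, the bottle or the screwdriver. I did not re-measure their positions at the end.
- **Disagreements:** the wrist camera was off by about 0.5 degrees sideways, which I corrected using the held key. In the last check the bar still sat about 4 px from its predicted place, a couple of millimetres.

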